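# Restock the charging chute with battery packs

### The arm

A 6-joint arm with a two-finger parallel gripper is mounted at the origin on the work surface. World frame = base frame: x ahead of the robot, y to its left, z up, the work surface at z = 0. Lengths are in mm, angles in rad, forces in N, time in s.
With the tool pointing down it reaches from about 300 to 775 mm from the base axis. Payload 14.6 kg.
Tool frame: the origin (TCP) lies on the front face of the gripper's body, between the roots of the fingers; the fingertips stand 97 mm ahead of it and the grasp point (between the pads) lies 78 mm ahead of it; z points along the fingers, y is the line along which they close (so a half turn about z gives the same grasp; the last joint's range is limited). The gripper opens to 94 mm and grips with 3 to 60 N. Pads are 16 mm wide; open, the fingers measure 119 mm over their backs; the gripper's body (75 mm by 177 mm) begins 78 mm behind the grasp point.
Start: joints at [-1.356, 0.3, 1.521, -0, 1.321, -0.067], TCP at [152.94, -528.299, 302.646] pointing down, gripper open.
Joint ranges: [-3.03, 3.03], [-0.79, 2.21], [0.23, 2.52], [-1.04, 4.18], [0, 3.07], [-2.55, 2.55]. Speed limits (rad/s): [2.22, 2.22, 2.57, 3.14, 3.14, 3.14].

### API

Orientations are given as [roll, pitch, yaw] about the fixed x, y, z axes, in that order (R = Rz(yaw) Ry(pitch) Rx(roll)).
In Python, from cell import * gives the robot as it stands.
- The arm moves only by the tool carry_out, never from a script. Its arguments are lists of equal length, an entry for each row: "slide": the shift along the world's x, y, z scaled (see below), a list of three; "dr": the turn, a rotation vector about the world's x, y, z scaled (see below), a list of three; "gripper": the opening in per cent of the stroke, from 0 (shut) to 100 (fully open). A call has 1 to 10 rows; each row is the pose to reach, as a shift and turn from the pose commanded when the call began, turning the shorter way round; what a row does not reach only later rows make up. The controller multiplies each number of a shift by 0.25 m and each number of a turn by 360 degrees. A row lasts 1/12 s, in which the tool goes at most 41.7 mm and 7.16 degrees, less where a joint would pass 70% of its speed; a pose out of reach is approached as far as the arm can. A call with a number of a shift or a turn outside -1 to 1 is refused whole. A call with a gripper value outside its range is refused whole. The fingers move at their own pace and stop on an object; "newtons" is the grip in N (left out, the last holds). Time passes only in rows, so rows that repeat a pose let the fingers close. It gives the time, the measured TCP pose, the force, the opening and the grip force at its end, in the units of the state.
- read_state(): the state, without advancing time (a new reading comes with each control period).
- camera(name): name is "scene" or "top" or "wrist"; returns the picture (420x560x3 uint8, red, green, blue); there is no depth.
- camera_model(name): a dict with "vfov" (degrees; the focal length in pixels is half the picture's height over the tangent of half this angle, whatever the lens; pixels are square), "cx", "cy" (the principal point, pixels), "k1" (the pictures are not rectified: a ray, as slopes to the right and down, at radius r is drawn at 1 + k1 r^2 times it, then the intrinsics apply), "R" (3x3) and "t" (3): a world point X has camera coordinates R X + t. Camera axes: x right, y down, z forward; pixel columns grow to the right and rows downward; lengths in mm; the calibration is good to about 2 mm. A picture is of the moment at which its call begins: read the wrist's pose just before it. camera_model takes no time and is no camera call; for the wrist camera it gives the pose at the moment of the call.
- sign_off(): hands the job in; it is judged then, once.
The state is a dict: "clock": time; "joints": joint angles; "qd": joint speeds; "effort": joint torques, N m; "eef_pos": TCP position; "eef_rot": TCP orientation; "wrist_force": force on the tool from outside, world axes, zero at the start; "moment": the same for the moment, N m; "finger_gap": finger opening in mm; "finger_force": force on a finger pad.
Only numpy, scipy, OpenCV 4.12 (cv2) and the standard library are available. Lean on these libraries where they do the work, as an engineer would, in place of code of your own. Each camera call takes 0.05 s, during which the arm holds its last target. There are 200 camera calls.

### The job

Restock the gravity charging chute: first close its empty outlet by turning the gate knob until its white pointer is on the red mark. Then take the two chrome battery packs out of their suction holders and lay each across the chute with its red cap on the side of the copper contact rail, so that both roll down and lie one behind the other at the closed gate. Do not drop or throw the packs, and leave the breadboard and the screwdriver where they lie.

Things in the scene. Friction and masses are not known exactly. Their poses are not given: they have to be found in the camera images.
- chute: aluminium gravity chute, fixed; origin on the desk under its middle, x axis up the slope (8 degrees), y axis across it towards the copper contact rail. Running surface 0.050 + 0.1405 x (m) above the desk, from x = -101 mm (low open end with the gate) to +103 mm (back plate, 10 mm high). A grey tray 14 mm high lies before the low end, a black charger 22 mm high under the upper half
- chute_load (a point): point on the centre line of the chute's running surface, at x = +40 mm, 56 mm above the desk. The surface is two ledges, 28 to 58 mm off the centre line, with an open 56 mm slot between them for fingertips. Inside width 116 mm; cheeks stand 12 mm over the ledges, then flare out to 18 mm high and 65 mm off the centre line. A pack laid squarely across rolls down by itself
- chute_rail (a point): top of the copper flare (contact rail) on the +y cheek, at the chute's x = 0, 65 mm off the centre line; the other cheek is plain aluminium
- gate (a joint): angle of outlet gate and knob about an upright pivot at x = -112, y = -94 mm of the chute. 0 = open (arm and white pointer along the chute's -x), growing clockwise seen from above; 1.571 = closed (arm across the outlet, pointer along the chute's +y, on the red mark); range 0 to 1.9. Stays where left (friction 0.3 N m)
- gate_knob (a point): centre of the gate knob's bar grip, on the pivot, 83 mm above the desk. Black bar 48 mm long, 14 wide, 26 high (70 to 96 mm above the desk) on a black disc; it lies along the gate arm, white pointer line on the arm's side; the point's x axis points away from the arm. Fingers have room beside it down to 71 mm
- gate_tip (a point): free end of the yellow gate arm, 122 mm from the pivot, 8 mm thick and 16 mm high (44 to 60 mm above the desk)
- pack_a_center (a point): centre of pack A: chrome cylindrical battery pack, 110 mm long, 40 mm diameter, about 280 g, red plastic cap over the last 29 mm of one end. Stands in holder A with the cap end UP, centre 73 mm and top 128 mm above the desk; lifts straight out of the cup (24 mm deep, 3 mm play). Its z axis points to the cap end
- pack_a_cap (a point): middle of the end face at pack A's red cap
- pack_b_center (a point): centre of pack B, the same kind of pack. It stands in holder B with the cap end DOWN, its centre 73 mm and its top 128 mm above the desk. Its z axis points away from the cap end
- pack_b_cap (a point): middle of the end face at pack B's red cap
- holder_a: black rubber suction holder, fixed: a foot 72 mm across carrying a round cup 54 mm across outside, 46 mm inside, rim 42 mm and inner floor 18 mm above the desk; origin at the centre of its underside
- holder_b: black rubber suction holder, fixed: a foot 72 mm across carrying a round cup 54 mm across outside, 46 mm inside, rim 42 mm and inner floor 18 mm above the desk; origin at the centre of its underside
- breadboard: yellow plastic breadboard, 165 x 55 x 9 mm, loose bystander; origin at the centre of its underside
- screwdriver: screwdriver 180 mm long, loose bystander, lying along its x axis

How it is judged (in metres and radians):
On the way:
1. the gate is closed (pointer within 0.15 rad of the red mark) while both packs are still away from the chute (value of joint gate between 1.421 and 1.721 rad and horizontal distance between each of pack_a_center, pack_b_center and chute above 0.14 m), for 0.2 s.
At the end, for the whole second after the job is handed in: both packs rest on the ledges across the chute, centres 25 to 100 mm downhill of the chute's middle and within 8 mm of its centre line, red cap ends over 45 mm to the copper side; gate within 0.2 rad of closed (x of pack_a_center in the frame of chute between -0.1 and -0.025 m and y of pack_a_center in the frame of chute between -0.008 and 0.008 m and z of pack_a_center in the frame of chute between 0.045 and 0.075 m and y of each of pack_a_cap, pack_b_cap in the frame of chute above 0.045 m and linear speed of each of pack_a, pack_b below 0.02 m/s and x of pack_b_center in the frame of chute between -0.1 and -0.025 m and y of pack_b_center in the frame of chute between -0.008 and 0.008 m and z of pack_b_center in the frame of chute between 0.045 and 0.075 m and value of joint gate between 1.371 and 1.771 rad); the robot touches nothing.
It fails at once if a pack is dropped or thrown (faster than 0.9 m/s) (linear speed of any of pack_a, pack_b above 0.9 m/s).
It fails at once if the breadboard or the screwdriver is moved by more than 20 mm (distance of any of breadboard, screwdriver from where it was at the start of the episode above 0.02 m).
It also fails if it takes over 69 s, if anything falls off the work surface, if the arm or the gripper's body presses on something with over 40 N, if the wrist force passes 120 N, or if a joint passes its speed limit or range.

## Working session

There is one attempt and no reset: what is moved stays moved. The work goes in short steps, Python scripts to look and compute and a tool call to move; the robot and the scene stay as the last step left them, time stands still between calls to the robot, and variables do not carry over. Pictures are saved under pics/ and viewed, at most 10 in all, crops included, and the job is handed in when it is done.

Besides the shell and the picture viewer there is one more tool, called after "Request:" as name(argument=value, ...), one argument or row to a line, values as JSON. carry_out: Moves the arm, as the interface text tells. Its arguments: {"type":"object","properties":{"slide":{"type":"array","items":{"type":"array","items":{"type":"number","minimum":-1,"maximum":1}}},"dr":{"type":"array","items":{"type":"array","items":{"type":"number","minimum":-1,"maximum":1}}},"gripper":{"type":"array","items":{"type":"number"}},"newtons":{"type":"number"}},"required":["slide","dr","gripper"]}

```bash
mkdir -p pics; ls; python3 - <<'E'
from cell import *
import cv2,json
for n in("scene","top"):
    im=camera(n); cv2.imwrite(f"pics/{n}0.png",im[:,:,::-1]); m=camera_model(n); print(n,m)
print(read_state())
E
```

```text
pics
scene {'vfov': 46.18916933688851, 'cx': 280.7248079306943, 'cy': 207.89518287573716, 'k1': -0.042674354294381836, 'R': array([[-0.85667702,  0.51579015, -0.00806274],
       [ 0.28633302,  0.46245392, -0.83913633],
       [-0.42908961, -0.72117743, -0.5438614 ]]), 't': array([ 445.22031049, -107.5855028 , 1566.71558495])}
top {'vfov': 49.58561921105877, 'cx': 283.57326155332134, 'cy': 209.14053020016155, 'k1': -0.13880495596787773, 'R': array([[ 0.01195597, -0.99984004, -0.01330201],
       [-0.99079956, -0.01005229, -0.13496361],
       [ 0.13480831,  0.01479325, -0.99076126]]), 't': array([  75.07504652,  570.86005893, 1214.46360557])}
{'clock': 0.1, 'joints': array([-1.35561580e+00,  3.00411135e-01,  1.52150072e+00, -4.09314631e-06,
        1.32071431e+00, -6.65793741e-02]), 'qd': array([ 0.00114171, -0.00031848, -0.0008304 ,  0.00032414, -0.00076761,
        0.00062014]), 'effort': array([-1.15995008e-03, -5.32644868e+01, -3.53285229e+01,  7.09000672e-02,
        2.34696642e-02, -5.43078534e-05]), 'eef_pos': array([ 152.90477344, -528.1807074 ,  302.15316836]), 'eef_rot': array([-3.14056116e+00, -6.48041534e-05,  2.81760885e-01]), 'wrist_force': array([-0.15900595, -0.87162694, -0.15102006]), 'moment': array([-0.03558255,  0.03617798,  0.0127678 ]), 'finger_force': 0.0, 'finger_gap': 94.17964070524309}
```

View pics/top0.png

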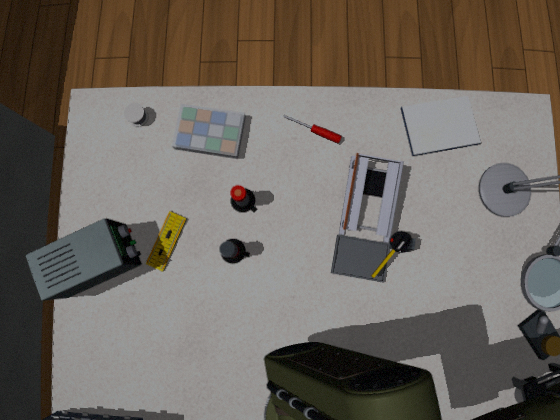

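View pics/scene0.png

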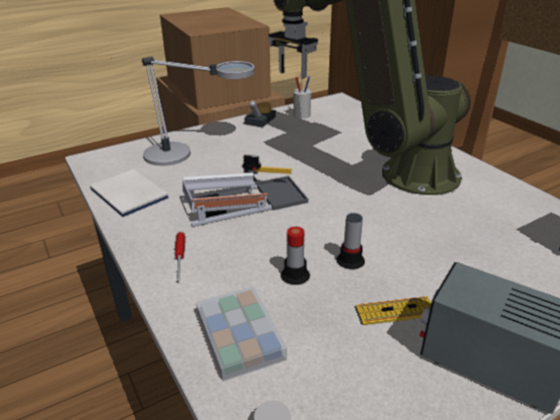

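The top view shows pack A with its red cap at (240,193), pack B at (232,248) and the chute around (372,200). The knob is at (400,240), with the yellow arm pointing to (377,276). The screwdriver at (325,130) and the breadboard at (167,240) are clear of the work. The scene view shows the same layout, with pack A at (295,235), pack B at (352,220) and the knob at (251,163).

```bash
cat > h.py <<'E'
from cell import *
import numpy as np, cv2
def ray(m,px):
    f=210/np.tan(np.radians(m["vfov"])/2); K=np.array([[f,0,m["cx"]],[0,f,m["cy"]],[0,0,1]])
    p=(np.array(px,float)-[m["cx"],m["cy"]])/f; s=p.copy()
    for _ in range(20): s=p/(1+m["k1"]*(s@s))
    d=m["R"].T@np.array([*s,1]); return -m["R"].T@m["t"], d/np.linalg.norm(d)
def plane(m,px,z):
    o,d=ray(m,px); return o+d*(z-o[2])/d[2]
def proj(m,X):
    f=210/np.tan(np.radians(m["vfov"])/2); c=m["R"]@np.array(X,float)+m["t"]; s=c[:2]/c[2]
    return s*(1+m["k1"]*(s@s))*f+[m["cx"],m["cy"]]
def tri(views):
    A=np.zeros((3,3));b=np.zeros(3)
    for m,px in views:
        o,d=ray(m,px);P=np.eye(3)-np.outer(d,d);A+=P;b+=P@o
    X=np.linalg.solve(A,b); return X,[np.round(proj(m,X)-px,1) for m,px in views]
def blobs(im,lo,hi,amin=15):
    hsv=cv2.cvtColor(im,cv2.COLOR_RGB2HSV)
    if lo[0]>hi[0]: mk=cv2.inRange(hsv,np.array([0,*lo[1:]]),np.array(hi))|cv2.inRange(hsv,np.array(lo),np.array([180,*hi[1:]]))
    else: mk=cv2.inRange(hsv,np.array(lo),np.array(hi))
    n,l,s,c=cv2.connectedComponentsWithStats(mk)
    return [(s[i,4],np.round(c[i],1),s[i,:4],l==i) for i in range(1,n) if s[i,4]>=amin]
E
python3 - <<'E'
from h import *
for n in("top","scene"):
    im=cv2.imread(f"pics/{n}0.png")[:,:,::-1].copy()
    for nm,lo,hi in(("red",(172,150,80),(5,255,255)),("yel",(18,150,80),(32,255,255)),("cop",(3,80,60),(14,200,255))):
        for a,c,s,_ in blobs(im,lo,hi): 
            if 150<c[0]<440 and 80<c[1]<330:print(n,nm,a,c,s)
a=cv2.imread("pics/top0.png")[140:290,215:425];b=cv2.imread("pics/scene0.png")[140:290,170:380]
w=cv2.resize(a,None,fx=2.8,fy=2.8,interpolation=3)
cv2.imwrite("pics/c1.png",w)
print(camera_model("wrist"))
E
```

```text
top red 238 [326.  133.3] [311 125  30  18]
top red 139 [237.8 192.7] [231 186  15  15]
top yel 563 [170.8 231.1] [158 212  28  46]
top yel 127 [382.7 263.3] [371 249  24  29]
top yel 42 [160.7 266.6] [155 263  12   8]
top cop 33 [273.8  80.7] [270  75   9  11]
top cop 37 [232.8  81.4] [226  77  12   9]
top cop 17 [394.6  80.2] [390  77  10   8]
top cop 16 [403.2  83.4] [402  78   5  10]
top cop 27 [368.   83.5] [364  80   9   7]
top cop 205 [350.5 192.3] [343 153  16  76]
top cop 38 [237.3 192.2] [234 189   7   7]
scene red 16 [297.4  83.1] [296  77   4  13]
scene red 234 [295.7 236.8] [288 227  16  20]
scene red 175 [179.7 244.6] [176 233   9  25]
scene red 36 [353.4 250.5] [347 248  13   5]
scene yel 23 [263.7 108.9] [259 107  10   5]
scene yel 125 [273.9 169.7] [256 167  35   6]
scene yel 29 [426.1 300.1] [420 297  12   7]
scene yel 761 [383.3 312. ] [356 300  65  24]
scene cop 39 [297.4  82.5] [295  76   6  14]
scene cop 81 [166.8  85. ] [157  78  21  16]
scene cop 86 [319.3  93.9] [311  90  18   9]
scene cop 512 [228.8 200.4] [193 193  75  15]
scene cop 44 [295.2 230.6] [291 228   9   6]
{'vfov': 62.80112524960756, 'cx': 278.091521399878, 'cy': 211.90159810336712, 'k1': -0.07112477553837955, 'R': array([[ 0.27773313, -0.96065734, -0.00133277],
       [-0.92409824, -0.2675422 ,  0.27288023],
       [-0.26250096, -0.07455627, -0.96204709]]), 't': array([-549.95523492,  -27.54712047,  391.98500176])}
```

View pics/c1.png

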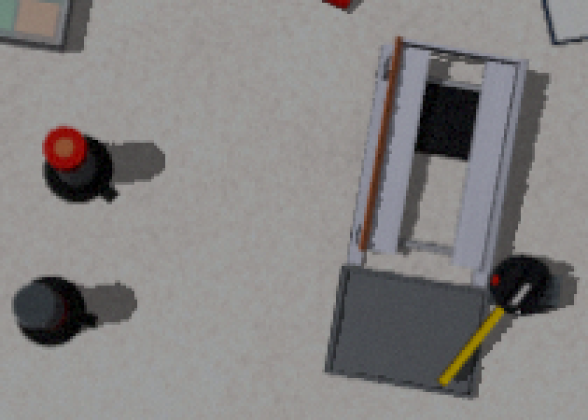

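The crop (2.8x, offset 215,140) shows pack A's top centre at (65,148), pack B's at (38,305) and the knob at about (520,287). The arm runs from (505,307) to (442,383). The copper rail runs from (399,40) to (365,250).

```bash
python3 - <<'E'
from h import *
T,S=camera_model("top"),camera_model("scene")
np.set_printoptions(precision=1,suppress=True)
c=lambda x,y:np.array([215+x/2.8,140+y/2.8])
A=plane(T,c(65,148),128);B=plane(T,c(38,305),128)
print("A,B",A,B)
# two-view heights: red cap top / pack B top in the scene view
print("A tri top",tri([(T,c(65,148)),(S,(295.7,231))]), "B",tri([(T,c(38,305)),(S,(354.3,216.5))]))
u,l=plane(T,c(399,40),82),plane(T,c(365,250),54); d=u-l; yaw=np.arctan2(d[1],d[0]);print("rail",u,l,yaw)
mid=plane(T,c(383.5,140),68);ex=np.array([np.cos(yaw),np.sin(yaw),0]);ey=np.array([-ex[1],ex[0],0])
K=plane(T,c(520,287),90);print("knob",K)
print("chute from knob",K+112*ex+94*ey)
for t in (.5,): 
  m=(u+l)/2; print("chute from rail mid",m-65*ey, np.hypot(*d[:2]))
a0,a1=plane(T,c(505,307),60),plane(T,c(442,383),60);g=a1-a0;print("arm",a0,a1,"gate",-(np.arctan2(g[1],g[0])-np.arctan2(-ex[1],-ex[0])))
E
```

```text
A,B [599.1 197.6 128. ] [454.4 218.7 128. ]
A tri top (array([599.4, 198.3, 124.2]), [array([-0.1,  0.1]), array([-0.2, -0. ])]) B (array([453.2, 220.3, 124. ]), [array([-0.5,  0.5]), array([-0.8, -0. ])])
rail [ 716.6 -118.3   82. ] [514.6 -87.   54. ] -0.15374171728505137
knob [ 477.5 -229.2   90. ]
chute from knob [ 602.5 -153.5   90. ]
chute from rail mid [ 605.6 -166.9   68. ] 204.4570547513743
arm [ 460.  -221.6   60. ] [ 387.1 -159.8   60. ] gate 0.5495114487800037
```

Request:
carry_out(
  slide=[
    [0.05,0.3,0.1],
    [0.1,0.6,0.1],
    [0.2,0.9,0.1],
    [0.4,1,0.1],
    [0.6,1,0.1],
    [0.8,1,0.1],
    [1,1,0.1],
    [1,1,0.1],
    [1,1,0.1],
    [1,1,0.1],
  ],
  dr=[
    [0,0,0.02],
    [0,0,0.04],
    [0,0,0.06],
    [0,0,0.08],
    [0,0,0.1],
    [0,0,0.12],
    [0,0,0.14],
    [0,0,0.16],
    [0,0,0.18],
    [0,0,0.2],
  ],
  gripper=[60,60,60,60,60,60,60,60,60,60],
  newtons=30,
)

```text
clock: 0.93
eef_pos: [406.0, -276.4, 327.3]
eef_rot: [3.141, -0.0, 1.54]
wrist_force: [-0.7, -0.7, -0.4]
finger_gap: 56.3
finger_force: 0.0
```

```bash
cat > st.py <<'E'
from h import *
import json
np.set_printoptions(precision=3,suppress=True)
def st():
    s=read_state(); open("log.jsonl","a").write(json.dumps({k:np.array(s[k]).tolist() for k in("joints","eef_pos","eef_rot")})+"\n")
    print(round(s["clock"],2),"q",s["joints"],"p",s["eef_pos"],"r",s["eef_rot"],"F",s["wrist_force"],"gap",round(s["finger_gap"],1)); return s
E
python3 - <<'E'
from st import *
s=st(); m=camera_model("wrist"); im=camera("wrist"); cv2.imwrite("pics/w1.png",im[:,:,::-1])
np.save("w1.npy",m,allow_pickle=True)
o=-m["R"].T@m["t"]; print("cam",o,"fwd",m["R"][2])
print(proj(m,[474,-235,90]),proj(m,[604,-160,56]))
E
```

```text
0.93 q [-0.672  0.149  1.648  0.     1.345 -0.642] p [ 406.049 -276.371  327.334] r [ 3.141 -0.     1.54 ] F [-0.666 -0.745 -0.386] gap 56.3
cam [ 409.289 -197.18   409.117] fwd [-0.008 -0.272 -0.962]
[349.214 155.252] [473.398  72.868]
```

View pics/w1.png

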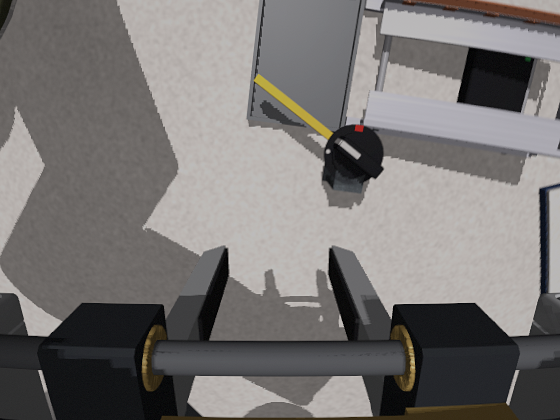

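The wrist view shows the knob disc centred near (354,152), the red mark at (360,128) and the arm tip at (257,78). The chute's near cheek runs from (370,92) to (560,130).

```bash
python3 - <<'E'
from st import *
m=np.load("w1.npy",allow_pickle=True).item(); T=camera_model("top")
K=plane(m,(354,152),70);print("disc",K, "bar top mid",plane(m,(358,157),96))
print("mark z70",plane(m,(360,128),70),"z60",plane(m,(360,128),60))
im=cv2.imread("pics/w1.png")[:,:,::-1].copy()
for a,c,s,l in blobs(im,(20,150,80),(32,255,255)):
    if a<200 or c[1]>250: continue
    yx=np.argwhere(l)[:,::-1].astype(np.float32); vx=cv2.fitLine(yx,cv2.DIST_L2,0,.01,.01).ravel()
    t=(yx-vx[2:])@vx[:2]; P=[plane(m,vx[2:]+vx[:2]*q,60) for q in(t.min(),t.max())]; print(a,c,P,np.arctan2(*(P[0]-P[1])[[1,0]]))
e=[plane(m,p,z) for p,z in(((371,91),55),((555,127),75))]; d=e[1]-e[0];print("edge",e,np.arctan2(d[1],d[0]))
print("knob tri", tri([(m,(354,152)),(T,(400.9,241.5))]))
E
```

```text
disc [ 482.716 -234.307   70.   ] bar top mid [ 480.86  -236.084   96.   ]
mark z70 [ 488.031 -211.35    70.   ] z60 [ 490.353 -211.768   60.   ]
773 [292.8 106.5] [array([ 388.825, -160.837,   60.   ]), array([ 460.852, -219.099,   60.   ])] 2.4614557738887273
edge [array([ 501.607, -176.344,   55.   ]), array([ 684.85 , -212.362,   75.   ])] -0.19408525764633147
knob tri (array([ 481.229, -233.448,   75.978]), [array([-0.2, -0.2]), array([ 0.1, -0.1])])
```

Request:
carry_out(
  slide=[
    [0.314,0.175,-0.1],
    [0.314,0.175,-0.2],
    [0.314,0.175,-0.3],
    [0.314,0.175,-0.3],
    [0.314,0.175,-0.3],
    [0.314,0.175,-0.3],
    [0.314,0.175,-0.3],
    [0.314,0.175,-0.3],
    [0.314,0.175,-0.3],
    [0.314,0.175,-0.3],
  ],
  dr=[
    [0,0,0.147],
    [0,0,0.147],
    [0,0,0.147],
    [0,0,0.147],
    [0,0,0.147],
    [0,0,0.147],
    [0,0,0.147],
    [0,0,0.147],
    [0,0,0.147],
    [0,0,0.147],
  ],
  gripper=[60,60,60,60,60,60,60,60,60,60],
)

```text
clock: 1.82
eef_pos: [481.3, -234.6, 252.4]
eef_rot: [-3.141, -0.0, 2.453]
wrist_force: [-0.9, -0.7, 0.8]
finger_gap: 56.4
finger_force: 0.0
```

```bash
python3 - <<'E'
from st import *
s=st(); m=camera_model("wrist"); im=camera("wrist"); cv2.imwrite("pics/w2.png",im[:,:,::-1])
np.save("w2.npy",m,allow_pickle=True)
print(proj(m,[481.5,-234.5,96]),"pt",plane(m,proj(m,[481.5,-234.5,96]),96))
E
```

```text
1.82 q [-0.522  0.315  1.623 -0.     1.204 -1.404] p [ 481.325 -234.59   252.442] r [-3.141 -0.     2.453] F [-0.93  -0.722  0.76 ] gap 56.4
[277.97  226.924] pt [ 481.5 -234.5   96. ]
```

View pics/w2.png

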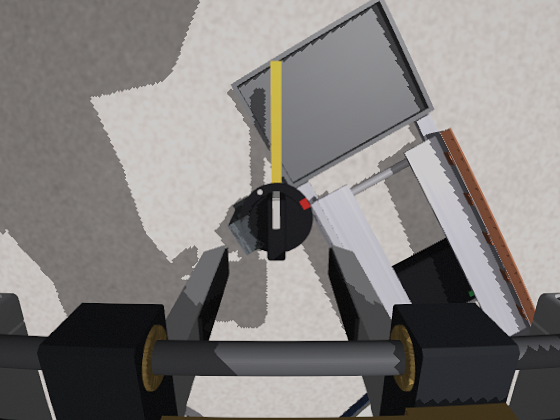

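The bar is centred between the fingers at x=277 and aligned with the tool. The red mark is at (305,203) and the copper rail runs from about (448,130) to (535,320). I'll descend and close on the bar.

Request:
carry_out(
  slide=[
    [0,0,-0.12],
    [0,0,-0.24],
    [0,0,-0.324],
    [0,0,-0.324],
    [0,0,-0.324],
    [0,0,-0.324],
    [0,0,-0.324],
    [0,0,-0.324],
    [0,0,-0.324],
  ],
  dr=[
    [0,0,0],
    [0,0,0],
    [0,0,0],
    [0,0,0],
    [0,0,0],
    [0,0,0],
    [0,0,0],
    [0,0,0],
    [0,0,0],
  ],
  gripper=[60,60,60,40,20,0,0,0,0],
  newtons=40,
)

```text
clock: 2.62
eef_pos: [481.7, -234.7, 172.6]
eef_rot: [3.141, 0.002, 2.455]
wrist_force: [-0.5, -0.3, -0.8]
finger_gap: 20.0
finger_force: 0.0
```

```bash
python3 - <<'E'
from st import *
st()
m=np.load("w2.npy",allow_pickle=True).item()
im=cv2.imread("pics/w2.png")[:,:,::-1].copy()
for a,c,s,l in blobs(im,(3,90,50),(14,210,255),300):
    if c[0]<400 or c[1]>330: continue
    yx=np.argwhere(l)[:,::-1].astype(np.float32); v=cv2.fitLine(yx,cv2.DIST_HUBER,0,.01,.01).ravel()
    t=(yx-v[2:])@v[:2]; t=np.sort(t); P=[plane(m,v[2:]+v[:2]*t[0],52),plane(m,v[2:]+v[:2]*t[-1],70)]; d=P[1]-P[0]
    if d[0]<0:d=-d
    print(a,c,s,P,np.arctan2(d[1],d[0]))
for n,p,z in(("mark",(305,203),70),("tip",(276,62),60),("pivot",(278,218),70)): print(n,plane(m,p,z))
for p,q,z0,z1 in(((443,131),(533,325),56,75),((383,2),(432,108),14,14),((295,182),(430,108),14,14)):
    d=plane(m,q,z1)-plane(m,p,z0); print(d,np.arctan2(d[1],d[0])%np.pi)
E
```

```text
2.62 q [-0.522  0.413  1.693 -0.     1.033 -1.406] p [ 481.692 -234.688  172.625] r [3.141 0.002 2.455] F [-0.457 -0.297 -0.788] gap 20.0
2449 [488.  221.4] [441 128  95 198] [array([515.414, -85.557,  52.   ]), array([ 714.131, -114.744,   70.   ])] -0.14583562645529122
mark [ 486.355 -210.745   70.   ]
tip [ 389.848 -160.938   60.   ]
pivot [ 482.335 -235.163   70.   ]
[195.315 -30.089  19.   ] 2.988739696313025
[ 99.699 -16.402   0.   ] 2.978536283861254
[ 24.511 137.998   0.   ] 1.395009363049011
```

Request:
carry_out(
  slide=[
    [0,0,0],
    [0,0,0],
    [0,0,0],
    [0,0,0],
    [0,0,0],
    [0,0,0],
    [0,0,0],
    [0,0,0],
    [0,0,0],
    [0,0,0],
  ],
  dr=[
    [0,0,0],
    [0,0,0],
    [0,0,-0.01],
    [0,0,-0.03],
    [0,0,-0.05],
    [0,0,-0.07],
    [0,0,-0.09],
    [0,0,-0.11],
    [0,0,-0.13],
    [0,0,-0.15],
  ],
  gripper=[0,0,0,0,0,0,0,0,0,0],
)

```text
clock: 3.45
eef_pos: [482.2, -235.1, 172.5]
eef_rot: [3.139, 0.002, 1.512]
wrist_force: [8.0, -3.3, -2.2]
finger_gap: 13.8
finger_force: 40.1
```

Request:
carry_out(
  slide=[
    [0,0,0],
    [0,0,0],
    [0,0,0],
    [0,0,0],
    [0,0,0],
  ],
  dr=[
    [0,0,-0.017],
    [0,0,-0.017],
    [0,0,-0.017],
    [0,0,-0.017],
    [0,0,-0.017],
  ],
  gripper=[0,0,0,0,0],
)

```text
clock: 3.87
eef_pos: [482.4, -235.1, 172.5]
eef_rot: [3.138, 0.001, 1.41]
wrist_force: [7.9, -4.3, -2.5]
finger_gap: 13.8
finger_force: 40.0
```

```bash
python3 - <<'E'
from st import *
s=st(); im=camera("top"); T=camera_model("top"); cv2.imwrite("pics/t2.png",im[:,:,::-1])
for a,c,b,l in blobs(im,(20,150,80),(32,255,255)):
    if not(320<c[0]<420): continue
    yx=np.argwhere(l)[:,::-1].astype(np.float32); v=cv2.fitLine(yx,cv2.DIST_L2,0,.01,.01).ravel()
    t=(yx-v[2:])@v[:2]; P=[plane(T,v[2:]+v[:2]*q,60) for q in(t.min(),t.max())]; d=P[1]-P[0];print(a,c,P,np.arctan2(d[1],d[0])%np.pi)
E
```

```text
3.87 q [-0.522  0.414  1.692  0.     1.031 -0.361] p [ 482.383 -235.098  172.503] r [3.138 0.001 1.41 ] F [ 7.928 -4.32  -2.5  ] gap 13.8
106 [373.5 236.8] [array([ 501.937, -115.099,   60.   ]), array([ 487.343, -207.153,   60.   ])] 1.4135687968320425
```

Request:
carry_out(
  slide=[
    [0,0,0],
    [0,0,0],
    [0,0,0],
    [0,0,0.16],
    [0,0,0.32],
    [0.1,0,0.48],
    [0.24,-0.05,0.6],
    [0.38,-0.1,0.6],
    [0.38,-0.1,0.6],
    [0.38,-0.1,0.6],
  ],
  dr=[
    [0,0,0],
    [0,0,0],
    [0,0,0],
    [0,0,0],
    [0,0,0],
    [0,0,0],
    [0,0,0],
    [0,0,0],
    [0,0,0],
    [0,0,0],
  ],
  gripper=[40,60,80,80,80,80,80,80,80,80],
)

```text
clock: 4.75
eef_pos: [577.5, -259.8, 320.5]
eef_rot: [-3.14, -0.0, 1.411]
wrist_force: [0.3, 0.3, -1.3]
finger_gap: 74.2
finger_force: 0.0
```

```bash
python3 - <<'E'
from st import *
s=st(); m=camera_model("wrist"); im=camera("wrist"); cv2.imwrite("pics/w3.png",im[:,:,::-1]); np.save("w3.npy",m,allow_pickle=True)
for p in([607,-160,50],[500,-140,36],[710,-176,65]): print(proj(m,p))
E
```

```text
4.75 q [-0.481  0.478  1.235  0.     1.43  -0.321] p [ 577.519 -259.827  320.547] r [-3.14  -0.     1.411] F [ 0.325  0.29  -1.322] gap 74.2
[291.119  89.979]
[183.789  88.869]
[402.27  89.34]
```

View pics/w3.png

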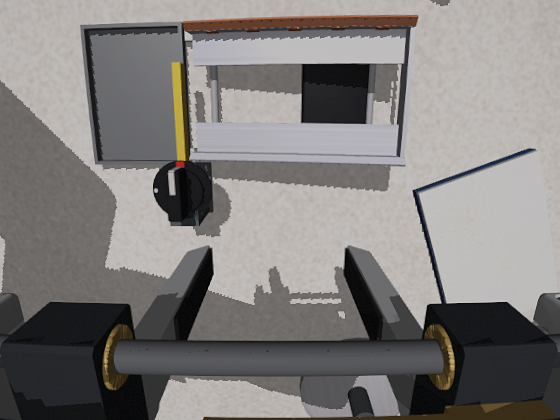

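The gate arm is across the outlet with its pointer towards the red mark. The slot edges are at rows of about 65 and 123, the near flare's outer edge runs (190,161)-(405,164), and the copper edge runs (183,22)-(417,17).

```bash
python3 - <<'E'
from st import *
m=np.load("w3.npy",allow_pickle=True).item()
g=cv2.cvtColor(cv2.imread("pics/w3.png"),cv2.COLOR_BGR2GRAY).astype(int)
for c in(240,260,280,330): print(c,"up",g[56:74,c].tolist(),"lo",g[112:132,c].tolist(),"edge",g[150:168,c].tolist())
O=np.array([607.7,-159.8,0]);
for yaw in(-.157,):
  ex=np.array([np.cos(yaw),np.sin(yaw),0]);ey=np.array([-ex[1],ex[0],0])
  def ch(p,dz):
    z=50+dz
    for _ in range(5): X=plane(m,p,z); z=50+dz+.1405*((X-O)@ex)
    return np.array([(X-O)@ex,(X-O)@ey,z])
  for n,p,dz in(("slot+",(260,65.5),0),("slot-",(260,122.5),0),("cu",(183,22),18),("cu2",(417,17),18),("al",(195,161),18),("al2",(405,164.5),18),("backplate",(400,95),10),("gatepivot",(179,191),0)): print(n,ch(p,dz))
E
```

```text
240 up [183, 182, 179, 179, 181, 184, 185, 188, 160, 88, 111, 110, 109, 109, 109, 109, 109, 107] lo [183, 183, 185, 184, 182, 181, 179, 181, 182, 182, 182, 173, 174, 174, 177, 179, 181, 177, 174, 174] edge [178, 172, 140, 140, 176, 174, 173, 173, 175, 171, 140, 102, 106, 110, 112, 114, 113, 110]
260 up [186, 184, 184, 184, 186, 188, 189, 179, 133, 100, 110, 112, 114, 113, 112, 108, 106, 106] lo [180, 179, 179, 181, 183, 184, 184, 185, 187, 187, 177, 174, 175, 176, 177, 180, 181, 179, 176, 175] edge [178, 179, 154, 133, 169, 176, 174, 175, 175, 178, 157, 114, 108, 112, 111, 111, 110, 110]
280 up [189, 188, 188, 189, 190, 191, 193, 167, 114, 105, 108, 110, 110, 107, 106, 107, 109, 109] lo [187, 188, 186, 184, 181, 180, 179, 179, 180, 182, 183, 165, 177, 176, 178, 180, 183, 181, 178, 177] edge [180, 180, 166, 135, 154, 178, 176, 175, 176, 177, 172, 136, 98, 108, 111, 111, 111, 113]
330 up [190, 190, 190, 190, 190, 191, 190, 153, 13, 16, 17, 17, 19, 16, 16, 17, 17, 19] lo [32, 35, 33, 34, 32, 34, 31, 31, 32, 28, 27, 115, 183, 177, 178, 179, 182, 185, 182, 179] edge [179, 181, 181, 170, 135, 147, 178, 178, 176, 176, 177, 179, 156, 105, 110, 111, 111, 111]
slot+ [-30.912  23.046  45.657]
slot- [-31.716 -31.357  45.544]
cu [-102.036   61.827   53.664]
cu2 [106.13   59.058  82.911]
al [-97.922 -68.743  54.242]
al2 [105.597 -68.652  82.836]
backplate [98.765 -5.675 73.877]
gatepivot [-123.192 -104.478   32.692]
```

```bash
cat > plan.py <<'E'
from st import *
from scipy.spatial.transform import Rotation as Ro
def ori(yaw,th):
    h=np.array([np.cos(yaw),np.sin(yaw),0]);Z=np.array([0,0,1.])
    z=np.sin(th)*h-np.cos(th)*Z;x=np.cos(th)*h+np.sin(th)*Z
    return np.column_stack([x,np.cross(z,x),z])
def pose(): 
    s=read_state(); return s["eef_pos"],Ro.from_euler("xyz",s["eef_rot"]).as_matrix()
def go(yaw,deg,G,back=0,p0=None,R0=None):
    if p0 is None:p0,R0=pose()
    R=ori(yaw,np.radians(deg)); p=np.array(G)-(78+back)*R[:,2]
    print("tcp",p,"slide",(p-p0)/250,"dr",Ro.from_matrix(R@R0.T).as_rotvec()/2/np.pi, "mm",np.linalg.norm(p-p0)); return p,R
E
python3 - <<'E'
from plan import *
p,R=go(1.6,55,[599,198,90],90)
go(1.6,55,[599,198,90],0,p,R)
E
```

```text
tcp [603.018  60.441 186.361] slide [ 0.106  1.28  -0.536] dr [ 0.153 -0.01   0.028] mm 347.8678759262317
tcp [600.866 134.133 134.739] slide [-0.009  0.295 -0.206] dr [0. 0. 0.] mm 90.0
```

Request:
carry_out(
  slide=[
    [0.01,0.16,0],
    [0.02,0.32,0],
    [0.03,0.48,0],
    [0.05,0.64,0],
    [0.07,0.8,-0.05],
    [0.09,0.95,-0.12],
    [0.106,1,-0.2],
    [0.106,1,-0.3],
    [0.106,1,-0.3],
    [0.106,1,-0.3],
  ],
  dr=[
    [0.019,-0.001,0.004],
    [0.038,-0.002,0.007],
    [0.057,-0.004,0.01],
    [0.076,-0.005,0.014],
    [0.095,-0.006,0.017],
    [0.114,-0.008,0.021],
    [0.133,-0.009,0.025],
    [0.153,-0.01,0.028],
    [0.153,-0.01,0.028],
    [0.153,-0.01,0.028],
  ],
  gripper=[100,100,100,100,100,100,100,100,100,100],
)

```text
clock: 5.63
eef_pos: [602.0, -10.0, 245.6]
eef_rot: [-3.135, -0.96, 1.595]
wrist_force: [0.3, 0.3, 0.9]
finger_gap: 93.9
finger_force: 0.0
```

```bash
python3 - <<'E'
from plan import *
s=st(); m=camera_model("wrist"); im=camera("wrist"); cv2.imwrite("pics/w4.png",im[:,:,::-1]); np.save("w4.npy",m,allow_pickle=True)
print(proj(m,[599,198,128]),proj(m,[454,219,128]))
for a,c,b,l in blobs(im,(172,150,60),(6,255,255),60): print(a,c,b)
E
```

```text
5.63 q [-0.304  0.593  1.419  0.884  1.57  -0.543] p [602.023 -10.022 245.633] r [-3.135 -0.96   1.595] F [0.301 0.343 0.901] gap 93.9
[280.871 176.536] [136.489 159.54 ]
1450 [284.1 188.6] [264 164  41  49]
146 [162.4 221.9] [147 214  30  13]
```

View pics/w4.png

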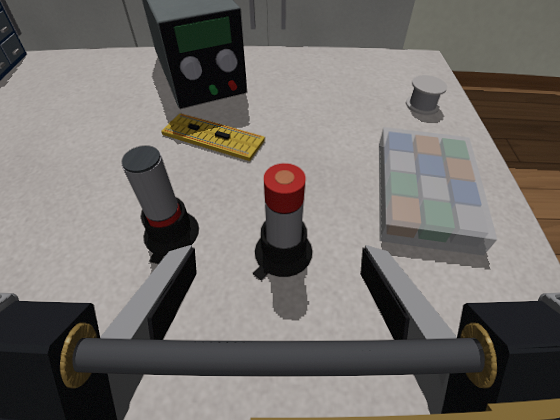

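Pack A's top disc is centred near (284.5,178) and pack B's near (142,159.5). Both stand upright and the path to A is clear.

```bash
python3 - <<'E'
from plan import *
m=np.load("w4.npy",allow_pickle=True).item();T=camera_model("top")
for n,p,q in(("A",(284.5,178.5),(238.2,192.9)),("B",(142.3,159.8),(228.6,248.9))):
    print(n,tri([(m,p),(T,q)]),plane(m,p,128),plane(T,q,128))
go(1.6,55,[601,198,90],40);go(1.6,55,[601,198,90],0)
E
```

```text
A (array([601.046, 198.368, 124.544]), [array([-1.5,  0.4]), array([-0.1, -0.5])]) [602.454 195.497 128.   ] [599.017 197.65  128.   ]
B (array([456.518, 220.349, 125.004]), [array([-2.1,  1.1]), array([-0.5, -0.7])]) [460.101 218.686 128.   ] [454.494 218.592 128.   ]
tcp [603.822 101.381 157.682] slide [ 0.005  0.446 -0.36 ] dr [0. 0. 0.] mm 143.21134991394825
tcp [602.866 134.133 134.739] slide [ 0.001  0.577 -0.452] dr [0. 0. 0.] mm 183.1225886803859
```

Request:
carry_out(
  slide=[
    [0,0.14,-0.12],
    [0,0.28,-0.237],
    [0,0.38,-0.31],
    [0,0.48,-0.383],
    [0,0.577,-0.452],
    [0,0.577,-0.452],
    [0,0.577,-0.452],
    [0,0.577,-0.452],
    [0,0.577,-0.452],
    [0,0.577,-0.452],
  ],
  dr=[
    [0,0,0],
    [0,0,0],
    [0,0,0],
    [0,0,0],
    [0,0,0],
    [0,0,0],
    [0,0,0],
    [0,0,0],
    [0,0,0],
    [0,0,0],
  ],
  gripper=[100,100,100,100,100,100,80,60,45,38],
  newtons=30,
)

```text
clock: 6.52
eef_pos: [603.6, 133.6, 135.2]
eef_rot: [3.136, -0.961, 1.604]
wrist_force: [0.5, 0.5, -0.1]
finger_gap: 70.9
finger_force: 0.0
```

Request:
carry_out(
  slide=[
    [0,0,0],
    [0,0,0],
    [0,0,0],
    [0,0,0],
  ],
  dr=[
    [0,0,0],
    [0,0,0],
    [0,0,0],
    [0,0,0],
  ],
  gripper=[20,10,0,0],
)

```text
clock: 6.85
eef_pos: [603.0, 134.5, 133.7]
eef_rot: [3.141, -0.962, 1.602]
wrist_force: [-1.0, -0.6, -0.3]
finger_gap: 44.1
finger_force: 0.0
```

```bash
python3 - <<'E'
from plan import *
s=st(); m=camera_model("wrist"); im=camera("wrist"); cv2.imwrite("pics/w5.png",im[:,:,::-1]); np.save("w5.npy",m,allow_pickle=True)
p,R=pose(); print("grasp pt",p+78*R[:,2]," proj top",proj(m,[601,198,128]))
E
```

```text
6.85 q [-0.073  0.717  1.517  1.019  1.281 -0.614] p [602.985 134.541 133.697] r [ 3.141 -0.962  1.602] F [-0.953 -0.604 -0.302] gap 44.1
grasp pt [601.044 198.541  89.027]  proj top [275.998 231.252]
```

Request:
carry_out(
  slide=[
    [0,0,0],
    [0,0,0],
    [0,0,0],
    [0,0,0.06],
    [0,0,0.14],
    [0,0,0.24],
    [0,0,0.36],
    [0,0,0.4],
    [0,0,0.4],
  ],
  dr=[
    [0,0,0],
    [0,0,0],
    [0,0,0],
    [0,0,0],
    [0,0,0],
    [0,0,0],
    [0,0,0],
    [0,0,0],
    [0,0,0],
  ],
  gripper=[0,0,0,0,0,0,0,0,0],
)

```text
clock: 7.65
eef_pos: [603.4, 134.7, 236.7]
eef_rot: [3.132, -0.961, 1.609]
wrist_force: [0.8, -0.5, -2.1]
finger_gap: 39.4
finger_force: 30.0
```

```bash
python3 - <<'E'
from plan import *
s=st(); m=camera_model("wrist"); im=camera("wrist"); cv2.imwrite("pics/w5.png",im[:,:,::-1])
p,R=pose(); g=p+78*R[:,2];print("grasp pt",g)
# expected cap-face centre if nothing slipped: 128-89 above the grasp along the pack axis
print("expected top",proj(m,g+[0,0,39]))
for a,c,b,l in blobs(im,(172,150,60),(6,255,255),60): print(a,c,b)
sc=camera("scene"); cv2.imwrite("pics/s5.png",sc[:,:,::-1])
# place: chute x=-20
O=np.array([608,-164,0]);yaw=-.16;ex=np.array([np.cos(yaw),np.sin(yaw),0]);ey=np.array([-ex[1],ex[0],0])
xc=-20; c=O+xc*ex; c[2]=50+.1405*xc+20/np.cos(np.radians(8)); print("pack centre rest",c)
G=c+16*ey
go(1.5708+yaw,-35,G+[0,0,80]); go(1.5708+yaw,-35,G)
E
```

```text
7.65 q [-0.073  0.568  1.483  0.982  1.378 -0.459] p [603.382 134.706 236.709] r [ 3.132 -0.961  1.609] F [ 0.757 -0.496 -2.133] gap 39.4
grasp pt [601.055 198.645 189.651]
expected top [275.253 233.604]
86 [218.  132.2] [213 127  11  12]
6764 [278.  253.1] [231 199  94 106]
pack centre rest [ 588.255 -160.814   67.387]
tcp [ 597.932 -100.85   211.28 ] slide [-0.019 -0.942 -0.086] dr [-0.25   0.016 -0.024] mm 236.5647242026088
tcp [ 597.932 -100.85   131.28 ] slide [-0.019 -0.942 -0.406] dr [-0.25   0.016 -0.024] mm 256.51949154326104
```

View pics/w5.png

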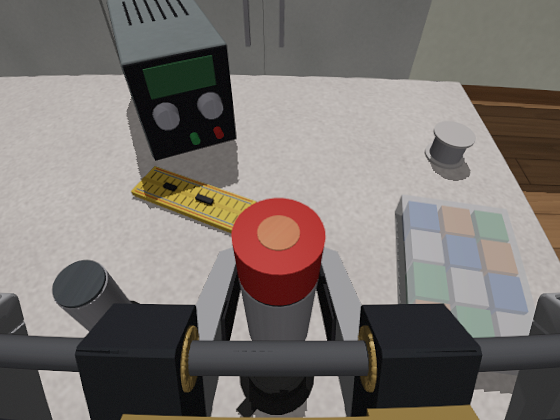

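Pack A hangs straight in the fingers with its cap top at (278,234), as predicted, so it has not slipped. Next is the transit to the chute.

Request:
carry_out(
  slide=[
    [0,-0.05,0.02],
    [0,-0.12,0.04],
    [0,-0.19,0.06],
    [-0.01,-0.27,0.06],
    [-0.01,-0.35,0.06],
    [-0.01,-0.43,0.06],
    [-0.01,-0.51,0.06],
    [-0.015,-0.59,0.06],
    [-0.015,-0.67,0.06],
    [-0.019,-0.75,0.06],
  ],
  dr=[
    [-0.018,0.001,-0.002],
    [-0.036,0.002,-0.003],
    [-0.054,0.003,-0.005],
    [-0.072,0.005,-0.007],
    [-0.09,0.006,-0.009],
    [-0.108,0.007,-0.01],
    [-0.126,0.008,-0.012],
    [-0.144,0.009,-0.014],
    [-0.162,0.01,-0.016],
    [-0.18,0.012,-0.017],
  ],
  gripper=[0,0,0,0,0,0,0,0,0,0],
)

```text
clock: 8.58
eef_pos: [597.9, -53.6, 246.8]
eef_rot: [-3.105, 0.175, 1.467]
wrist_force: [-0.3, 0.4, -4.1]
finger_gap: 39.8
finger_force: 30.0
```

```bash
cat >> plan.py <<'E'
O=np.array([608,-164,0]);CY=-.16;ex=np.array([np.cos(CY),np.sin(CY),0]);ey=np.array([-ex[1],ex[0],0])
def rest(xc,off):
    c=O+xc*ex; c[2]=50+.1405*xc+20/np.cos(np.radians(8)); return c+off*ey
E
python3 - <<'E'
from plan import *
st()
G=rest(-20,16)
go(1.5708+CY,-35,G+[0,0,60]); go(1.5708+CY,-35,G)
E
```

```text
8.58 q [-0.1    0.478  1.415 -0.182  1.291  0.061] p [597.85  -53.648 246.824] r [-3.105  0.175  1.467] F [-0.303  0.405 -4.058] gap 39.8
tcp [ 597.932 -100.85   191.28 ] slide [ 0.    -0.189 -0.222] dr [-0.069  0.004 -0.007] mm 72.89151849504003
tcp [ 597.932 -100.85   131.28 ] slide [ 0.    -0.189 -0.462] dr [-0.069  0.004 -0.007] mm 124.81355823753285
```

Request:
carry_out(
  slide=[
    [0,-0.06,-0.03],
    [0,-0.12,-0.08],
    [0,-0.18,-0.14],
    [0,-0.189,-0.2],
    [0,-0.189,-0.222],
    [0,-0.189,-0.222],
    [0,-0.189,-0.222],
    [0,-0.189,-0.222],
  ],
  dr=[
    [-0.018,0.001,-0.002],
    [-0.036,0.002,-0.003],
    [-0.054,0.003,-0.005],
    [-0.069,0.004,-0.007],
    [-0.069,0.004,-0.007],
    [-0.069,0.004,-0.007],
    [-0.069,0.004,-0.007],
    [-0.069,0.004,-0.007],
  ],
  gripper=[0,0,0,0,0,0,0,0],
)

```text
clock: 9.25
eef_pos: [598.5, -100.0, 193.9]
eef_rot: [3.14, 0.601, 1.408]
wrist_force: [0.2, 0.8, -3.0]
finger_gap: 39.5
finger_force: 30.0
```

```bash
python3 - <<'E'
from plan import *
st(); m=camera_model("wrist");w=camera("wrist");cv2.imwrite("pics/w6.png",w[:,:,::-1]);s=camera("scene")
cv2.imwrite("pics/p6.png",cv2.resize(np.hstack([w,s[140:300,150:363].repeat(2,0).repeat(2,1)[:320] if 0 else cv2.resize(s[120:270,150:350],(560,420),interpolation=3)]),(800,300))[:,:,::-1])
p,R=pose();g=p+78*R[:,2];print("grasp",g, "chute frame",(g-O)@ex,(g-O)@ey,"pack axis",R@np.array([np.sin(np.radians(55)),0,-np.cos(np.radians(55))]))
np.save("w6.npy",m,allow_pickle=True)
go(1.5708+CY,-35,rest(-20,16))
E
```

```text
9.25 q [-0.065  0.58   1.461 -0.638  1.239  0.354] p [ 598.463 -100.045  193.919] r [3.14  0.601 1.408] F [ 0.198  0.797 -3.034] gap 39.5
grasp [ 591.458 -143.765  129.912] chute frame -19.554235233705324 17.34096654489558 pack axis [0.161 0.987 0.009]
tcp [ 597.932 -100.85   131.28 ] slide [-0.002 -0.003 -0.252] dr [-0.001  0.001  0.   ] mm 62.92948289229228
```

View pics/p6.png

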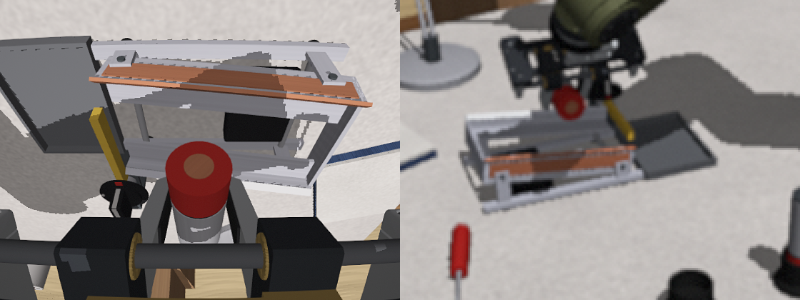

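The left half shows pack A horizontal above the chute with its cap towards the copper rail. The right half confirms this, with the cap at (567,102) over the chute. I'll lower it.

Request:
carry_out(
  slide=[
    [-0.002,-0.004,-0.06],
    [-0.002,-0.006,-0.12],
    [-0.002,-0.008,-0.18],
    [-0.002,-0.008,-0.22],
    [-0.002,-0.008,-0.235],
    [-0.002,-0.008,-0.235],
    [-0.002,-0.008,-0.235],
  ],
  dr=[
    [0,0,0],
    [0,0,0],
    [0,0,0],
    [0,0,0],
    [0,0,0],
    [0,0,0],
    [0,0,0],
  ],
  gripper=[0,0,0,0,0,0,0],
)

```text
clock: 9.93
eef_pos: [597.8, -102.0, 134.4]
eef_rot: [3.14, 0.604, 1.408]
wrist_force: [0.3, 0.6, -2.6]
finger_gap: 39.5
finger_force: 30.0
```

```bash
python3 - <<'E'
from plan import *
st(); m=camera_model("wrist"); w=camera("wrist"); cv2.imwrite("pics/w7.png",w[:,:,::-1])
p,R=pose();g=p+78*R[:,2];print("grasp",g, "chute frame",(g-O)@ex,(g-O)@ey)
go(1.5708+CY,-35,rest(-20,16))
E
```

```text
9.93 q [-0.068  0.66   1.489 -0.667  1.152  0.424] p [ 597.84  -102.045  134.383] r [3.14  0.604 1.408] F [ 0.303  0.585 -2.594] gap 39.5
grasp [ 590.931 -145.75    70.612] chute frame -19.758665863585932 15.297684630918765
tcp [ 597.932 -100.85   131.28 ] slide [-0.     0.005 -0.014] dr [-0.001  0.     0.   ] mm 3.748627071514735
```

Request:
carry_out(
  slide=[
    [0,0.002,-0.008],
    [0,0.002,-0.014],
    [0,0.002,-0.018],
    [0,0.002,-0.018],
  ],
  dr=[
    [0,0,0],
    [0,0,0],
    [0,0,0],
    [0,0,0],
  ],
  gripper=[0,0,0,0],
)

```text
clock: 10.32
eef_pos: [598.0, -101.4, 131.2]
eef_rot: [3.139, 0.604, 1.407]
wrist_force: [-3.6, 3.3, 8.0]
finger_gap: 39.5
finger_force: 30.0
```

Request:
carry_out(
  slide=[
    [0,0,0],
    [0,0,0],
    [0,0,0],
    [0,0,0],
    [0,0,0],
    [0,0,0],
    [0.006,0.035,0.05],
    [0.012,0.07,0.1],
    [0.024,0.14,0.2],
    [0.036,0.21,0.3],
  ],
  dr=[
    [0,0,0],
    [0,0,0],
    [0,0,0],
    [0,0,0],
    [0,0,0],
    [0,0,0],
    [0,0,0],
    [0,0,0],
    [0,0,0],
    [0,0,0],
  ],
  gripper=[50,60,70,80,90,95,95,95,95,95],
)

```text
clock: 11.15
eef_pos: [606.4, -48.8, 205.2]
eef_rot: [-3.141, 0.604, 1.408]
wrist_force: [0.5, 0.3, 0.5]
finger_gap: 89.2
finger_force: 0.0
```

```bash
python3 - <<'E'
from plan import *
st(); m=camera_model("wrist"); w=camera("wrist"); cv2.imwrite("pics/w8.png",w[:,:,::-1]); t=camera("top"); s=camera("scene")
cv2.imwrite("pics/p8.png",np.hstack([cv2.resize(t[140:290,310:430],(480,600),interpolation=3)[:420],cv2.resize(s[140:240,160:260],(320,420))])[:,:,::-1])
h=cv2.cvtColor(t,cv2.COLOR_RGB2HSV); 
for a,c,b,l in blobs(t,(172,150,60),(5,255,255),8): 
    if 330<c[0]<420 and 150<c[1]<300:
        for z in(60,): X=plane(camera_model("top"),c,z); print(a,c,b,"red at chute",(X-O)@ex,(X-O)@ey)
# B approach: heading -y
for b in(80,0): go(1.5708,-45,[457,219.5,90],b)
E
```

```text
11.15 q [ 0.019  0.587  1.42  -0.615  1.313  0.398] p [606.426 -48.754 205.176] r [-3.141  0.604  1.408] F [0.483 0.304 0.5  ] gap 89.2
135 [355.2 219.1] [349 212  13  15] red at chute -73.33080028448359 39.6577677590564
tcp [457.    331.223 201.723] slide [-0.601  1.517 -0.02 ] dr [-0.029  0.003  0.025] mm 408.08066664025995
tcp [457.    274.654 145.154] slide [-0.601  1.291 -0.246] dr [-0.029  0.003  0.025] mm 361.3417825843695
```

View pics/p8.png

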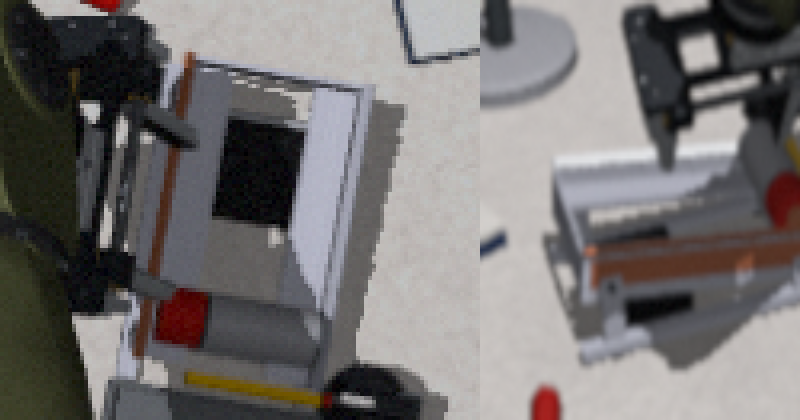

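Pack A is on the ledges with its cap at the copper rail, and it is about to settle at the closed gate. Next is pack B, with a box clearance check first.

```bash
python3 - <<'E'
from plan import *
m=np.load("w4.npy",allow_pickle=True).item();T=camera_model("top")
print("box foot",plane(m,(180,103),0),plane(m,(245,85),0),"top edge tri",tri([(m,(157,22)),(T,(145,262))]),tri([(m,(243,8)),(T,(110,222))]))
p,R=go(1.2,-45,[457,219.5,88],70); go(1.2,-45,[457,219.5,88],0,p,R); go(1.2,-45,[457,219.5,88],0)
print("tip",p+97*R[:,2],"wrist~",p-150*R[:,2])
t=camera("top")
for a,c,b,l in blobs(t,(172,150,60),(5,255,255),8): 
    if 330<c[0]<420 and 150<c[1]<300: X=plane(T,c,60); print("A cap",a,(X-O)@ex,(X-O)@ey)
E
```

```text
box foot [406.01  513.386   0.   ] [520.577 576.219   0.   ] top edge tri (array([424.917, 422.335, 178.18 ]), [array([-6.8,  2.3]), array([-1.4, -3.5])]) (array([525.142, 524.254, 158.259]), [array([-5.8,  1.5]), array([-0.7, -3.5])])
tcp [494.921 317.04  192.652] slide [-0.45   1.461 -0.056] dr [-0.028  0.008 -0.033] mm 382.3292593103515
tcp [476.986 270.906 143.154] slide [-0.072 -0.185 -0.198] dr [0. 0. 0.] mm 69.99999999999997
tcp [476.986 270.906 143.154] slide [-0.522  1.276 -0.254] dr [-0.028  0.008 -0.033] mm 350.43011205261075
tip [470.068 253.112 124.062] wrist~ [533.355 415.897 298.718]
A cap 145 -90.68702075944525 41.12022840126198
```

Request:
carry_out(
  slide=[
    [0,0.08,0.12],
    [-0.02,0.2,0.24],
    [-0.06,0.36,0.28],
    [-0.1,0.52,0.28],
    [-0.14,0.68,0.28],
    [-0.18,0.84,0.28],
    [-0.24,1,0.28],
    [-0.3,1,0.28],
    [-0.3,1,0.28],
  ],
  dr=[
    [-0.004,0.001,-0.005],
    [-0.008,0.002,-0.01],
    [-0.012,0.003,-0.015],
    [-0.016,0.004,-0.02],
    [-0.02,0.006,-0.025],
    [-0.025,0.007,-0.03],
    [-0.028,0.008,-0.033],
    [-0.028,0.008,-0.033],
    [-0.028,0.008,-0.033],
  ],
  gripper=[100,100,100,100,100,100,100,100,100],
)

```text
clock: 12.1
eef_pos: [530.0, 202.4, 273.0]
eef_rot: [-3.136, 0.789, 1.207]
wrist_force: [1.3, 0.5, 0.6]
finger_gap: 93.6
finger_force: 0.0
```

```bash
python3 - <<'E'
from plan import *
st()
go(1.2,-45,[457,219.5,88],70); go(1.2,-45,[457,219.5,88],0)
E
```

```text
12.1 q [ 0.449  0.605  1.274 -0.529  1.854  0.821] p [529.978 202.43  272.959] r [-3.136  0.789  1.207] F [1.335 0.507 0.639] gap 93.6
tcp [494.921 317.04  192.652] slide [-0.14   0.458 -0.321] dr [ 0.    -0.001 -0.001] mm 144.2691098596184
tcp [476.986 270.906 143.154] slide [-0.212  0.274 -0.519] dr [ 0.    -0.001 -0.001] mm 156.03359194614188
```

Request:
carry_out(
  slide=[
    [-0.03,0.15,0],
    [-0.07,0.3,-0.04],
    [-0.14,0.42,-0.14],
    [-0.14,0.458,-0.24],
    [-0.14,0.458,-0.321],
    [-0.14,0.458,-0.321],
    [-0.14,0.458,-0.321],
    [-0.14,0.458,-0.321],
  ],
  dr=[
    [0,0,0],
    [0,0,0],
    [0,0,0],
    [0,0,0],
    [0,0,0],
    [0,0,0],
    [0,0,0],
    [0,0,0],
  ],
  gripper=[100,100,100,100,100,100,100,100],
)

```text
clock: 12.77
eef_pos: [497.6, 314.5, 195.7]
eef_rot: [-3.141, 0.785, 1.2]
wrist_force: [0.5, -0.4, -0.3]
finger_gap: 93.9
finger_force: 0.0
```

```bash
python3 - <<'E'
from plan import *
st(); m=camera_model("wrist"); w=camera("wrist"); cv2.imwrite("pics/w9.png",w[:,:,::-1]); np.save("w9.npy",m,allow_pickle=True)
B=np.array([457,219.5])
for z in(128,110,90,70,55): print(z,proj(m,[*B,z]))
g=cv2.cvtColor(w,cv2.COLOR_RGB2GRAY).astype(int)
for z in(120,105): 
    u,v=proj(m,[*B,z]).astype(int); v=min(v,419); print("row",v,"cols",u-80,g[v,max(u-80,0):u+80:2].tolist())
go(1.2,-45,[457,219.5,88],0)
for a,c,b,l in blobs(w,(172,120,30),(6,255,255),30): print("red",a,c,b)
E
```

```text
12.77 q [ 0.616  0.762  1.203 -0.416  1.848  1.014] p [497.58  314.524 195.706] r [-3.141  0.785  1.2  ] F [ 0.485 -0.411 -0.275] gap 93.9
128 [271.836 281.959]
110 [272.078 256.198]
90 [272.331 229.653]
70 [272.57  205.122]
55 [272.739 187.939]
row 270 cols 191 [15, 18, 9, 112, 114, 112, 113, 114, 117, 116, 114, 114, 115, 116, 116, 117, 115, 115, 114, 114, 116, 114, 114, 115, 84, 89, 87, 48, 43, 45, 47, 45, 48, 47, 49, 47, 47, 48, 48, 46, 47, 48, 48, 48, 49, 50, 50, 47, 46, 43, 43, 61, 90, 88, 92, 211, 207, 210, 141, 86, 61, 117, 114, 115, 115, 115, 114, 116, 115, 114, 114, 115, 115, 115, 114, 114, 114, 114, 115, 115]
row 249 cols 192 [9, 13, 112, 113, 113, 112, 115, 115, 114, 114, 112, 111, 110, 111, 111, 110, 111, 113, 114, 115, 114, 113, 113, 114, 96, 87, 91, 94, 99, 101, 104, 106, 108, 107, 109, 110, 107, 109, 107, 112, 111, 109, 108, 107, 106, 106, 106, 103, 102, 101, 97, 94, 89, 76, 117, 112, 110, 105, 191, 207, 207, 208, 207, 205, 205, 204, 204, 205, 206, 205, 202, 203, 208, 205, 202, 200, 199, 201, 201, 201]
tcp [476.986 270.906 143.154] slide [-0.082 -0.175 -0.212] dr [-0.  0.  0.] mm 71.73433116896392
red 619 [270.7 160.1] [244 152  54  25]
```

Request:
carry_out(
  slide=[
    [-0.02,-0.043,-0.053],
    [-0.041,-0.087,-0.106],
    [-0.062,-0.131,-0.159],
    [-0.082,-0.175,-0.212],
    [-0.082,-0.175,-0.212],
    [-0.082,-0.175,-0.212],
    [-0.082,-0.175,-0.212],
    [-0.082,-0.175,-0.212],
    [-0.082,-0.175,-0.212],
    [-0.082,-0.175,-0.212],
  ],
  dr=[
    [0,0,0],
    [0,0,0],
    [0,0,0],
    [0,0,0],
    [0,0,0],
    [0,0,0],
    [0,0,0],
    [0,0,0],
    [0,0,0],
    [0,0,0],
  ],
  gripper=[100,100,100,100,90,70,60,50,40,20],
  newtons=30,
)

```text
clock: 13.65
eef_pos: [476.4, 272.1, 142.2]
eef_rot: [-3.141, 0.785, 1.202]
wrist_force: [0.3, -0.8, 0.6]
finger_gap: 57.4
finger_force: 0.0
```

Request:
carry_out(
  slide=[
    [0,0,0],
    [0,0,0],
    [0,0,0],
    [0,0,0],
    [0,0,0],
  ],
  dr=[
    [0,0,0],
    [0,0,0],
    [0,0,0],
    [0,0,0],
    [0,0,0],
  ],
  gripper=[10,0,0,0,0],
)

```text
clock: 14.07
eef_pos: [476.2, 271.7, 141.6]
eef_rot: [-3.14, 0.786, 1.202]
wrist_force: [0.1, 0.2, 0.4]
finger_gap: 39.6
finger_force: 29.9
```

```bash
python3 - <<'E'
from plan import *
s=st(); p,R=pose(); print("grasp",p+78*R[:,2],"ff",s["finger_force"])
E
```

```text
14.07 q [ 0.582  0.744  1.378 -0.426  1.693  1.048] p [476.193 271.739 141.648] r [-3.14   0.786  1.202] F [0.085 0.207 0.408] gap 39.6
grasp [456.173 220.305  86.532] ff 29.887530505657196
```

Request:
carry_out(
  slide=[
    [0,0,0],
    [0,0,0.06],
    [0,0,0.14],
    [0,0,0.24],
    [0,0,0.36],
    [0,0,0.48],
    [0,0,0.48],
    [0,0,0.48],
  ],
  dr=[
    [0,0,0],
    [0,0,0],
    [0,0,0],
    [0,0,0],
    [0,0,0],
    [0,0,0],
    [0,0,0],
    [0,0,0],
  ],
  gripper=[0,0,0,0,0,0,0,0],
)

```text
clock: 14.73
eef_pos: [476.3, 271.8, 263.6]
eef_rot: [3.141, 0.783, 1.2]
wrist_force: [0.0, -0.2, -2.7]
finger_gap: 40.1
finger_force: 29.9
```

```bash
python3 - <<'E'
from plan import *
s=st(); p,R=pose();g=p+78*R[:,2]; print("grasp",g,"ff",s["finger_force"])
m=camera_model("wrist");w=camera("wrist");S=camera_model("scene");sc=camera("scene")
print("scene pred centre, cap",proj(S,g-[0,0,13.5]),proj(S,g-[0,0,55-13.5+68.5-54]))
print("scene pred cap-mid",proj(S,g-[0,0,13.5+40.5]))
for a,c,b,l in blobs(sc,(172,120,50),(6,255,255),30): print("scene red",a,c,b)
p1,R1=go(1.5708+CY,45,rest(15,-13.5)+[0,0,60])
E
```

```text
14.73 q [ 0.582  0.595  1.311 -0.446  1.885  0.957] p [476.303 271.809 263.632] r [3.141 0.783 1.2  ] F [ 0.004 -0.18  -2.745] gap 40.1
grasp [456.442 220.494 208.348] ff 29.89954948425293
scene pred centre, cap [354.731 190.8  ] [353.371 206.691]
scene pred cap-mid [353.434 205.958]
scene red 136 [258.6 187.2] [252 181  16  13]
scene red 156 [354.1 210.9] [347 204  16  13]
scene red 198 [179.6 244.6] [175 232  10  27]
tcp [ 611.871 -234.167  187.458] slide [ 0.544 -2.023 -0.294] dr [ 0.242 -0.066  0.026] mm 528.8072250408176
```

Request:
carry_out(
  slide=[
    [0.01,-0.05,0.02],
    [0.04,-0.13,0.03],
    [0.07,-0.23,0.03],
    [0.1,-0.34,0.03],
    [0.13,-0.45,0.03],
    [0.16,-0.56,0.03],
    [0.19,-0.67,0.03],
    [0.22,-0.78,0.03],
    [0.25,-0.89,0.03],
    [0.27,-1,0.03],
  ],
  dr=[
    [0.012,-0.003,0.001],
    [0.024,-0.007,0.003],
    [0.036,-0.01,0.004],
    [0.048,-0.013,0.005],
    [0.061,-0.016,0.006],
    [0.073,-0.02,0.008],
    [0.085,-0.023,0.009],
    [0.097,-0.026,0.01],
    [0.109,-0.03,0.012],
    [0.121,-0.033,0.013],
  ],
  gripper=[0,0,0,0,0,0,0,0,0,0],
)

```text
clock: 15.67
eef_pos: [543.6, 20.3, 268.1]
eef_rot: [-3.097, -0.004, 1.306]
wrist_force: [0.1, -0.2, -3.2]
finger_gap: 39.8
finger_force: 29.9
```

```bash
python3 - <<'E'
from plan import *
s=st(); print("ff",s["finger_force"])
go(1.5708+CY,45,rest(15,-13.5)+[0,0,60])
E
```

```text
15.67 q [-0.034  0.333  1.561  0.014  1.29   0.226] p [543.602  20.28  268.054] r [-3.097 -0.004  1.306] F [ 0.058 -0.219 -3.194] gap 39.8
ff 29.89867329597473
tcp [ 611.871 -234.167  187.458] slide [ 0.273 -1.018 -0.322] dr [ 0.12  -0.033  0.013] mm 275.4990020710766
```

Request:
carry_out(
  slide=[
    [0.03,-0.11,0],
    [0.06,-0.22,0],
    [0.09,-0.33,0],
    [0.12,-0.44,0],
    [0.15,-0.55,0],
    [0.18,-0.66,0],
    [0.21,-0.77,0],
    [0.24,-0.88,-0.05],
    [0.26,-0.96,-0.1],
    [0.273,-1,-0.16],
  ],
  dr=[
    [0.012,-0.003,0.001],
    [0.024,-0.007,0.003],
    [0.036,-0.01,0.004],
    [0.048,-0.013,0.005],
    [0.061,-0.016,0.006],
    [0.073,-0.02,0.008],
    [0.085,-0.023,0.009],
    [0.097,-0.026,0.01],
    [0.109,-0.03,0.012],
    [0.12,-0.033,0.013],
  ],
  gripper=[0,0,0,0,0,0,0,0,0,0],
)

```text
clock: 16.5
eef_pos: [611.6, -231.0, 227.1]
eef_rot: [3.14, -0.785, 1.408]
wrist_force: [-0.5, 1.3, -2.8]
finger_gap: 39.8
finger_force: 29.9
```

Request:
carry_out(
  slide=[
    [0,-0.01,-0.04],
    [0,-0.018,-0.08],
    [0,-0.018,-0.08],
    [0,-0.018,-0.08],
  ],
  dr=[
    [0,0,0],
    [0,0,0],
    [0,0,0],
    [0,0,0],
  ],
  gripper=[0,0,0,0],
)

```text
clock: 16.83
eef_pos: [612.0, -231.7, 209.3]
eef_rot: [3.141, -0.78, 1.411]
wrist_force: [1.0, 0.1, -1.4]
finger_gap: 39.4
finger_force: 29.9
```

```bash
python3 - <<'E'
from plan import *
s=st(); p,R=pose();g=p+78*R[:,2];c45=np.cos(np.pi/4)
ax=R@np.array([c45,0,c45]); print("grasp chute",(g-O)@ex,(g-O)@ey,g[2],"cap axis",ax,"ff",s["finger_force"])
c=g+13.5*ax; print("pack centre",c,(c-O)@ex,(c-O)@ey)
sc=camera("scene");S=camera_model("scene");t=camera("top");T=camera_model("top")
for n,im,m in(("scene",sc,S),("top",t,T)):
    print(n,"pred cap mid",proj(m,c+40.5*ax))
    for a,cc,b,l in blobs(im,(172,120,50),(6,255,255),25): print(n,"red",a,cc,b)
go(1.5708+CY,45,rest(15,-13.5))
E
```

```text
16.83 q [-0.589  0.742  1.203  0.694  1.583 -0.562] p [ 612.027 -231.672  209.272] r [ 3.141 -0.78   1.411] F [ 0.972  0.082 -1.431] gap 39.4
grasp chute 14.821578699205919 -11.314264894806083 153.8170650215385 cap axis [ 0.16   0.987 -0.005] ff 29.89574432373047
pack centre [ 622.986 -164.205  153.743] 14.827002641079917 2.1855317556979172
scene pred cap mid [220.551 164.983]
scene red 184 [220.8 164.4] [213 157  17  17]
scene red 136 [258.6 187.2] [252 181  16  13]
scene red 198 [179.6 244.6] [175 232  10  27]
scene red 25 [422.  333.6] [420 331   5   6]
top pred cap mid [364.444 180.596]
top red 255 [325.7 133.5] [311 125  30  18]
top red 196 [364.7 180.8] [358 173  14  17]
top red 162 [353.7 225.2] [347 218  14  15]
top red 32 [549.  397.1] [542 396  15   3]
tcp [ 611.871 -234.167  127.458] slide [-0.002 -0.009 -0.332] dr [0.001 0.    0.   ] mm 83.1277829329071
```

Request:
carry_out(
  slide=[
    [-0.001,-0.006,-0.06],
    [-0.001,-0.009,-0.13],
    [-0.001,-0.009,-0.2],
    [-0.001,-0.009,-0.26],
    [-0.001,-0.009,-0.3],
    [-0.001,-0.009,-0.314],
    [-0.001,-0.009,-0.314],
    [-0.001,-0.009,-0.314],
  ],
  dr=[
    [0,0,0],
    [0,0,0],
    [0,0,0],
    [0,0,0],
    [0,0,0],
    [0,0,0],
    [0,0,0],
    [0,0,0],
  ],
  gripper=[0,0,0,0,0,0,0,0],
)

```text
clock: 17.6
eef_pos: [611.9, -235.2, 130.9]
eef_rot: [3.139, -0.781, 1.411]
wrist_force: [1.0, 0.3, -2.9]
finger_gap: 39.1
finger_force: 29.9
```

```bash
python3 - <<'E'
from plan import *
s=st(); p,R=pose();g=p+78*R[:,2]; print("grasp chute",(g-O)@ex,(g-O)@ey,g[2],"ff",s["finger_force"])
go(1.5708+CY,45,rest(15,-13.5))
E
```

```text
17.6 q [-0.594  0.841  1.228  0.697  1.489 -0.645] p [ 611.876 -235.158  130.916] r [ 3.139 -0.781  1.411] F [ 0.998  0.304 -2.926] gap 39.1
grasp chute 15.361243914486062 -14.69781614894554 75.5429717050884 ff 29.895955324172974
tcp [ 611.871 -234.167  127.458] slide [-0.     0.004 -0.014] dr [0.001 0.    0.   ] mm 3.5970868293450637
```

Request:
carry_out(
  slide=[
    [0,0.003,-0.008],
    [0,0.003,-0.014],
    [0,0.003,-0.018],
    [0,0.003,-0.018],
  ],
  dr=[
    [0,0,0],
    [0,0,0],
    [0,0,0],
    [0,0,0],
  ],
  gripper=[0,0,0,0],
)

```text
clock: 17.93
eef_pos: [611.7, -234.3, 126.2]
eef_rot: [3.139, -0.781, 1.411]
wrist_force: [-0.2, 0.7, -2.9]
finger_gap: 39.4
finger_force: 29.9
```

Request:
carry_out(
  slide=[
    [0,0,-0.004],
    [0,0,-0.007],
    [0,0,-0.007],
  ],
  dr=[
    [0,0,0],
    [0,0,0],
    [0,0,0],
  ],
  gripper=[0,0,0],
)

```text
clock: 18.18
eef_pos: [611.8, -234.4, 125.5]
eef_rot: [3.138, -0.782, 1.412]
wrist_force: [-3.0, 0.4, 6.0]
finger_gap: 39.6
finger_force: 29.9
```

Request:
carry_out(
  slide=[
    [0,0,0],
    [0,0,0],
    [0,0,0],
    [0,0,0],
    [0,0,0],
    [0,0,0],
    [-0.007,-0.042,0.042],
    [-0.013,-0.084,0.085],
    [-0.023,-0.14,0.142],
    [-0.034,-0.21,0.213],
  ],
  dr=[
    [0,0,0],
    [0,0,0],
    [0,0,0],
    [0,0,0],
    [0,0,0],
    [0,0,0],
    [0,0,0],
    [0,0,0],
    [0,0,0],
    [0,0,0],
  ],
  gripper=[50,60,70,80,90,95,95,95,95,95],
)

```text
clock: 19.02
eef_pos: [603.0, -286.6, 177.5]
eef_rot: [3.142, -0.782, 1.41]
wrist_force: [0.3, 0.2, 0.7]
finger_gap: 89.4
finger_force: 0.0
```

Request:
carry_out(
  slide=[
    [0,-0.06,0.1],
    [0,-0.1,0.2],
    [0,-0.1,0.32],
    [0,-0.1,0.4],
    [0,-0.1,0.4],
    [0,-0.1,0.4],
    [0,-0.1,0.4],
    [0,-0.1,0.4],
  ],
  dr=[
    [0,0,0],
    [0,0,0],
    [0,0,0],
    [0,0,0],
    [0,0,0],
    [0,0,0],
    [0,0,0],
    [0,0,0],
  ],
  gripper=[95,95,95,95,95,95,95,95],
)

```text
clock: 19.68
eef_pos: [603.1, -311.6, 276.1]
eef_rot: [-3.141, -0.783, 1.409]
wrist_force: [1.0, -0.1, -0.8]
finger_gap: 89.2
finger_force: 0.0
```

```bash
python3 - <<'E'
from plan import *
st(); T=camera_model("top");S=camera_model("scene")
for k in range(2):
    for n,m in(("top",T),("scene",S)):
        im=camera(n); cv2.imwrite(f"pics/f{n}{k}.png",im[:,:,::-1])
        for a,c,b,l in blobs(im,(172,120,50),(6,255,255),25):
            print(k,n,"red",a,c,b,"chute z~65:",((X:=plane(m,c,62))-O)@ex,(X-O)@ey)
        for a,c,b,l in blobs(im,(20,150,80),(32,255,255),40):
            if n=="top" and 330<c[0]<420:
                v=cv2.fitLine(np.argwhere(l)[:,::-1].astype(np.float32),cv2.DIST_L2,0,.01,.01).ravel(); d=plane(m,v[2:]+20*v[:2],60)-plane(m,v[2:]-20*v[:2],60); print("gate dir",a,np.arctan2(d[1],d[0])%np.pi)
for x in(-88,-48):
    c=rest(x,40.5); print(x,"expected cap mid top",proj(T,c),"scene",proj(S,c))
E
```

```text
19.68 q [-0.688  0.767  1.001  0.673  1.782 -0.521] p [ 603.068 -311.59   276.076] r [-3.141 -0.783  1.409] F [ 1.014 -0.094 -0.832] gap 89.2
0 top red 254 [325.7 133.5] [311 125  30  18] chute z~65: 149.3560570908326 156.22605092692487
0 top red 339 [355.2 218.3] [347 204  17  29] chute z~65: -71.45274187228428 40.234256812792644
0 top red 31 [549.3 397.1] [543 396  14   3] chute z~65: -471.8947317528829 -578.4153118678887
gate dir 113 1.4372252393394858
0 scene red 277 [251.8 187.5] [238 181  30  15] chute z~65: -70.59691576462168 37.50487754817597
0 scene red 198 [179.6 244.5] [175 232  10  27] chute z~65: 174.01483548339587 222.3009183796365
1 top red 255 [325.7 133.5] [311 125  30  18] chute z~65: 149.3560570908326 156.22605092692487
1 top red 339 [355.2 218.2] [347 204  17  29] chute z~65: -71.1836939792399 40.27534513029121
1 top red 33 [549.1 397.1] [542 396  15   3] chute z~65: -471.9488030985744 -577.7883724419693
gate dir 114 1.43956360541232
1 scene red 276 [251.8 187.4] [238 181  30  14] chute z~65: -70.77745631028813 36.98217668453201
1 scene red 198 [179.6 244.6] [175 232  10  27] chute z~65: 174.0981781814105 222.68892181674988
1 scene red 25 [422.  333.6] [420 331   5   6] chute z~65: -189.94060211673764 673.6213304816285
-88 expected cap mid top [353.964 224.445] scene [258.044 188.06 ]
-48 expected cap mid top [356.478 209.738] scene [244.466 189.147]
```

```bash
python3 -c "
from cell import *
print(sign_off())"
```

```text
the job is handed in; nothing more can be done
None
```

I closed the gate and laid both packs on the chute, where they came to rest one behind the other at the gate, red caps on the copper side; the job is handed in, but no verdict was returned.

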